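# Load the spice grinder, fit its bayonet lid and hold it at pulse

### The job

Put the piece of cinnamon into the spice grinder's bowl. Then fit the loose lid: lower its lugs through the gaps (white dots) until it sits fully home, and twist it clockwise against the spring to the green pulse mark, halfway to the lock. Finish holding it there in the gripper with a red pointer at the green dot: it must neither spring back nor ever click into the lock at the red bar, and nothing else on the worktop may be knocked out of its place.

Things in the scene. Friction and masses are not known exactly. Their poses are not given: they have to be found in the camera images.
- grinder: Electric spice grinder, fixed: aluminium body, black top, 108 mm dia, 115 mm high, upright. Origin: centre of its underside. A black bayonet lip, 8 mm thick, top face 115 mm up, inner dia 79 mm, has two entry gaps, centred on the grinder's +x and -x, each 26 degrees wide (18 mm at the lugs). Below the lip the lid turns clockwise only (a stop blocks the other way).
- bowl (a point): centre of the floor of the grinder's steel bowl, on its axis, 60 mm above its underside. The bowl is 71 mm wide at its mouth, 32 mm above the floor; blade hub in the middle 6 mm high, 12 mm dia. Everything above the bowl is open down to it (79 mm wide) while the lid is off
- gap_mark (a point): white dot on the black shoulder (radius 50 mm, 113 mm up; a stripe on the side below it) beside the entry gap at the grinder's +x; another one faces it across the bowl
- pulse_mark (a point): green dot (pulse) on the shoulder, 0.55 rad clockwise seen from above from the white dot at +x; another one faces it across the bowl
- lock_mark (a point): red bar (lock) on the shoulder, 1.10 rad clockwise from the white dot at +x; another one faces it across the bowl
- switch_ring (a joint): sprung switch ring under the lip, pushed round by the lid's lugs: rad, 0 = off, grows with the lid's clockwise turn, about 0.08 less than the lid's (0.47 with the lid at the green dot). Its spring resists with 0.06 Nm at 0, 0.12 Nm at the green dot, and turns ring and lid back when let go. From 0.95 on the lid meets the click plungers; past about 1.03 it is locked on.
- lid: Loose bayonet lid, 130 g, standing upright: clear skirt 76 mm dia, 18 mm deep; white flange 92 mm dia; clear dome; white grip bar along its x, 62 long, 20 wide (y), 41 to 66 mm up. Origin: centre of the skirt's lower edge. Alike when turned half round. Dropped in (1.5 mm play round the skirt), its flange lies on the lip: origin then 97 mm above the grinder's.
- lug (a point): tip of the lug at the lid's +x; another one at -x (the grip bar points to both; a red pointer on the flange stands over each). Lugs: 11.6 mm wide, 2 to 7 mm above the skirt's lower edge, reaching to radius 45.5 mm
- lid_grip (a point): point on the lid's axis inside the grip bar, 55 mm above the lid's origin, 11 mm below the bar's top
- cinnamon: Loose piece of cinnamon stick, brown double roll lying flat along its x, 42 long x 21 wide x 11 mm high, 14 g. Origin: centre of its underside; z up.
- cinnamon_mid (a point): middle of the cinnamon piece, 5.6 mm above its origin
- pepper_mill: bystander, loose: wooden pepper mill, 58 dia x 170 mm; origin: centre of its underside
- salt_shaker: bystander, loose: grey and clear salt shaker, 44 dia x 90 mm; origin: centre of its underside
- mug: bystander, loose: blue and white mug, 78 dia, 112 over the handle, 92 mm high; origin: centre of its underside
- egg_timer: bystander, loose: red and cream egg timer, 60 dia x 57 mm; origin: centre of its underside
- teaspoon: bystander, loose: steel teaspoon lying flat, 132 x 28 x 11 mm; origin: centre of its underside
- lemon: bystander, loose: lemon, 71 x 53 x 51 mm; origin: centre of its underside
- tin: bystander, loose: flat food tin, 86 dia x 40 mm; origin: centre of its underside

How it is judged (in metres and radians):
On the way, in this order (a step that is already met when the one before it is completed fails the run):
1. the cinnamon lies in the grinder's bowl, let go, before the lid is on (horizontal distance between cinnamon_mid and bowl below 0.032 m and z of cinnamon_mid in the frame of bowl between 0 and 0.036 m and contact force between the fingers and cinnamon below 0.1 N and z of lid in the frame of grinder below 0.08 m), for 0.2 s.
2. the lid sits fully home in the bayonet, lugs in the gaps, not yet turned to the pulse (horizontal distance between lid and grinder below 0.005 m and z of lid in the frame of grinder between 0.093 and 0.0995 m and angle between lid's own z axis and vertical below 0.05 rad and angle between the x axis of lid and the x axis of grinder, either way round below 0.3 rad and value of joint switch_ring below 0.25 rad), for 0.1 s.
At the end, for the whole second after the job is handed in: Cinnamon in the bowl (within 32 mm of the axis); lid fully home (height within 2.5 mm, 5 mm of the axis, tilt below 0.05 rad), turned clockwise 0.39 to 0.71 rad from the gaps (green mark 0.55), switch ring at 0.28 to 0.72 rad and pushing back, fingers on it with more than 2 N (horizontal distance between cinnamon_mid and bowl below 0.032 m and z of cinnamon_mid in the frame of bowl between 0 and 0.036 m and horizontal distance between lid and grinder below 0.005 m and z of lid in the frame of grinder between 0.093 and 0.0995 m and angle between lid's own z axis and vertical below 0.05 rad and angle between the x axis of lid and the x axis of grinder, either way round between 0.39 and 0.71 rad and value of joint switch_ring between 0.28 and 0.72 rad and contact force between the fingers and lid above 2 N and contact force between lid and switch_ring above 0.3 N); the arm keeps its last pose, push and grip.
It fails at once if the lid clicks into the lock (switch ring beyond 1.03 rad) (value of joint switch_ring above 1.03 rad).
It fails at once if a bystander is displaced by more than 25 mm (distance of any of pepper_mill, salt_shaker, mug, egg_timer, teaspoon, lemon, tin from where it was at the start of the episode above 0.025 m).
It also fails if it takes over 64 s, if anything falls off the work surface, if the arm or the gripper's body presses on something with over 40 N, if the wrist force passes 120 N, or if a joint passes its speed limit or range.

### The arm

A 6-joint arm with a two-finger parallel gripper is mounted at the origin on a cart in front of the work surface, level with it; the furniture and walls round the work are solid. World frame = base frame: x ahead of the robot, y to its left, z up, the work surface at z = 0. Lengths are in m, angles in degrees, forces in N, time in s.
With the tool pointing down it reaches from about 0.4 to 0.825 m from the base axis. Payload 7 kg.
Tool frame: the origin (TCP) lies on the centre line of the jaws, within the pads' length; the fingertips stand 19 mm ahead of it and the grasp point (between the pads) is the TCP (r.tip_extent is the distance from the TCP to the fingertips, in m); z points along the fingers, y is the line along which they close (so a half turn about z gives the same grasp; the last joint's range is limited). The gripper opens to 88 mm and grips with 3 to 60 N. Pads are 19 mm wide; open, the fingers measure 130 mm over their backs; the gripper's body (78 mm by 193 mm) begins 47 mm behind the grasp point.
Start: joints at [-51.389, 20.546, 0.682, 0, -70.136, -16.507], TCP at [0.254, -0.625, 0.246] pointing down, gripper open.
Joint ranges: [-176.03, 176.03], [-82.01, 121.73], [-58.28, 71.71], [-173.87, 95.51], [-174.79, -0.11], [-173.66, 173.66]. Speed limits (degrees/s): [136.94, 136.94, 172.46, 180, 180, 180].

### API

Orientations are given as [roll, pitch, yaw] about the fixed x, y, z axes, in that order (R = Rz(yaw) Ry(pitch) Rx(roll)).
In Python, from plant import r gives the robot as it stands. The module is installed in compiled form; this text tells all that it offers.
- The arm moves only by the tool jog_arm, never from a script. Its argument "deltas" is a list that holds one entry, the list of rows, each a list of 5 numbers: the opening, from -1 (shut) to 1 (fully open), then the shift along the world's x, y, z in cm, then the turn about the world's z in rad. In form: [[[claw, dx, dy, dz, turn], ...]]. A call has 1 to 8 rows; each row shifts and turns the commanded pose from where the row before left it; what a row does not reach is not made up. A row lasts 1/8 s, in which the tool goes at most 62.5 mm and 10.7 degrees, less where a joint would pass 70% of its speed; a pose out of reach is approached as far as the arm can. A call with a gripper value outside its range is refused whole. The fingers move at their own pace and stop on an object; "force" is the grip in N (left out, the last holds). Time passes only in rows, so rows that do not move let the fingers close. It gives the time, the measured TCP pose, the force, the opening and the grip force at its end, in the units of the state.
- r.get_state(): the state, without advancing time (a new reading comes with each control period).
- r.capture(name): name is "side" or "top"; returns the picture (420x560x3 uint8, blue, green, red); there is no depth.
- r.camera_info(name): a dict with "fx", "fy", "cx", "cy" (pixels), "k1" (the pictures are not rectified: a ray, as slopes to the right and down, at radius r is drawn at 1 + k1 r^2 times it, then the intrinsics apply), "view" (4x4, takes a point from world to camera coordinates). Camera axes: x right, y up, looking along -z (the intrinsics and any distortion apply to the point x, -y, -z); pixel columns grow to the right and rows downward; lengths in m; the calibration is good to about 2 mm. A picture is of the moment at which its call begins. camera_info takes no time and is no camera call.
- r.close_job(): hands the job in; it is judged then, once.
The state is a dict: "time_s": time; "joints": joint angles; "qd": joint speeds; "joint_torque": joint torques, N m; "tcp_pos": TCP position; "eef_rot": TCP orientation; "contact_force": force on the tool from outside, world axes, zero at the start; "moment": the same for the moment, N m; "gripper_width": finger opening in m; "gripper_force": force on a finger pad.
Only numpy, scipy, OpenCV 4.12 (cv2) and the standard library are available. Lean on these libraries where they do the work, as an engineer would, in place of code of your own. Each camera call takes 0.05 s, during which the arm holds its last target. There are 200 camera calls.

## Working session

There is one attempt and no reset: what is moved stays moved. The work goes in short steps, Python scripts to look and compute and a tool call to move; the robot and the scene stay as the last step left them, time stands still between calls to the robot, and variables do not carry over. Pictures are saved under pics/ and viewed, at most 10 in all, crops included, and the job is handed in when it is done.

Besides the shell and the picture viewer there is one more tool, called after "Emit:" by a JSON object that holds its "method" and its "body", one argument or row to a line. jog_arm: Moves the arm, as the interface text tells. Its arguments: {"type":"object","properties":{"deltas":{"type":"array"},"force":{"type":"number"}},"required":["deltas"]}

```bash
mkdir -p pics
cat > h.py <<'E'
import numpy as np,cv2
from plant import r
def cam(n):
    c=r.camera_info(n);return c,np.array(c["view"])
def ray(n,u,v):
    c,V=cam(n);x=(u-c["cx"])/c["fx"];y=(v-c["cy"])/c["fy"];a,b=x,y
    for _ in range(20):
        s=1+c["k1"]*(a*a+b*b);a,b=x/s,y/s
    d=V[:3,:3].T@np.array([a,-b,-1.]);o=-V[:3,:3].T@V[:3,3];return o,d
def onz(n,u,v,z):
    o,d=ray(n,u,v);return o+d*(z-o[2])/d[2]
def proj(n,p):
    c,V=cam(n);q=V[:3,:3]@np.array(p)+V[:3,3];a,b=q[0]/-q[2],-q[1]/-q[2];s=1+c["k1"]*(a*a+b*b)
    return np.array([c["fx"]*a*s+c["cx"],c["fy"]*b*s+c["cy"]])
E
python3 - <<'E'
from h import *
for n in("top","side"):
    im=r.capture(n);cv2.imwrite(f"pics/{n}0.png",im);c,V=cam(n);print(n,c["fx"],c["k1"],-V[:3,:3].T@V[:3,3],V[:3,:3].round(2).tolist())
print(r.get_state())
E
```

```text
top 500.696579203995 -0.08682412856142827 [0.34698696 0.01917595 1.42056855] [[0.03, -1.0, -0.0], [0.98, 0.03, 0.21], [-0.21, -0.01, 0.98]]
side 492.75959721684245 -0.04418561514884575 [ 0.00213082 -1.19730614  1.10129292] [[0.9, -0.44, 0.01], [0.25, 0.53, 0.81], [-0.36, -0.73, 0.59]]
{'time_s': 0.1, 'joints': array([-5.13881527e+01,  2.05876317e+01,  6.37783764e-01, -1.86063161e-02,
       -7.01343052e+01, -1.65063149e+01]), 'qd': array([ 0.06339786, -0.07124351,  0.13768869,  0.01808582, -0.01843424,
       -0.04805842]), 'joint_torque': array([-3.74968498e-03, -5.84162593e+01,  2.93749684e+01,  7.01567933e+00,
        1.00939261e-02, -7.99362624e-05]), 'tcp_pos': array([ 0.25383086, -0.62500939,  0.2447008 ]), 'eef_rot': array([ 1.79914345e+02, -7.14094023e-03, -1.57900798e+02]), 'contact_force': array([-1.01567311, -0.5895178 ,  0.81569415]), 'moment': array([ 0.01393832,  0.02329669, -0.00980093]), 'gripper_force': 0.0, 'gripper_width': 0.08767759462429893}
```

View pics/top0.png

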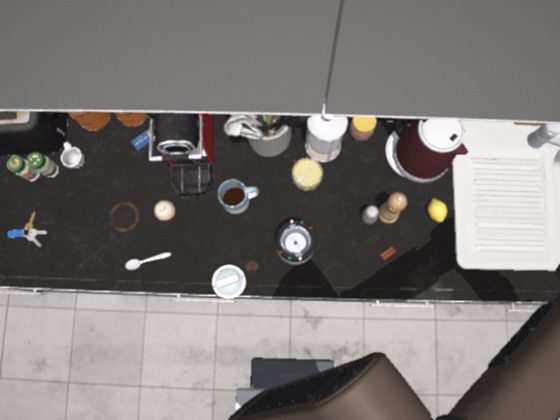

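View pics/side0.png

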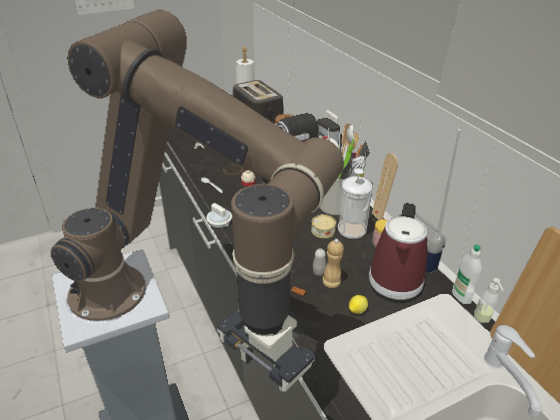

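The top view shows the cinnamon at about (388,254), the grinder at (296,242) and the lid at (229,281). In the side view the arm hides the grinder. Next I'll measure from enlarged crops.

Run:
```python
from h import *
im=cv2.imread("pics/top0.png")
def crop(cx,cy,h=28,s=9): return cv2.resize(im[cy-h:cy+h,cx-h:cx+h],None,fx=s,fy=s,interpolation=cv2.INTER_CUBIC)[:,:]
a=cv2.resize(crop(296,242),(400,400));b=cv2.resize(crop(229,281),(400,400))
cv2.imwrite("pics/crop0.png",np.hstack([a,b]))
hsv=cv2.cvtColor(im,cv2.COLOR_BGR2HSV).astype(int)
H,S,Vv=hsv[...,0],hsv[...,1],hsv[...,2]
def blobs(m,x0,y0,x1,y1,minA):
    k=np.zeros(m.shape,np.uint8);k[y0:y1,x0:x1]=m[y0:y1,x0:x1]
    n,l,st,c=cv2.connectedComponentsWithStats(k);out=[]
    for i in range(1,n):
        if st[i,4]>=minA: out.append((c[i],st[i,4],l==i))
    return out
# cinnamon
for c,A,m in blobs((S>110)&(Vv>60)&(H<20),370,240,405,270,20):
    ys,xs=np.nonzero(m);P=np.array([onz("top",x,y,.008)[:2] for x,y in zip(xs,ys)])
    w,v=np.linalg.eigh(np.cov(P.T));print("cin",c,A,P.mean(0),"yaw",np.degrees(np.arctan2(v[1,1],v[0,1])),"dims",np.sqrt(12*w))
for nm,m in(("g",(H>40)&(H<85)&(S>80)&(Vv>50)),("r",((H<10)|(H>170))&(S>100)&(Vv>60)),("w",(S<60)&(Vv>150))):
    for c,A,mm in blobs(m,270,215,322,270,1): print(nm,c.round(1),A,onz("top",*c,.113).round(4))
```

```text
cin [387.34166667 252.69166667] 120 [ 0.5333934  -0.25657873] yaw 126.19068220634216 dims [0.02189141 0.04420549]
g [301.7 221.9] 9 [ 0.5959 -0.0088  0.113 ]
g [289.  257.8] 10 [0.4993 0.0223 0.113 ]
r [310.5 227.5] 12 [ 0.5814 -0.0325  0.113 ]
r [280.5 251.5] 12 [0.5152 0.045  0.113 ]
w [291.3 221. ] 7 [0.5975 0.0189 0.113 ]
w [294.9 239.5] 595 [0.5482 0.0079 0.113 ]
```

View pics/crop0.png

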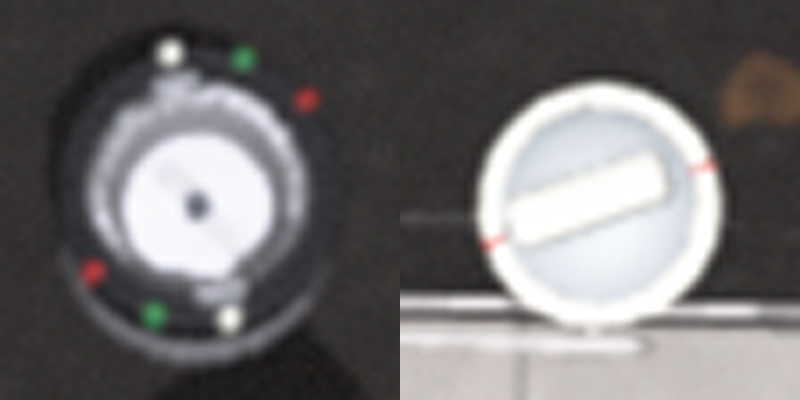

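The crops show the grinder's white, green and red dots clearly. The lid's two red pointers are at crop (705,167) and (495,243). The grinder comes out at about (0.548, 0.0065) with a yaw of 13.6°; the dot radius checks at 50.5 mm and the angles are consistent. Next: the lid and the clearance around the cinnamon.

Run:
```python
from h import *
im=cv2.imread("pics/top0.png")
hsv=cv2.cvtColor(im,cv2.COLOR_BGR2HSV).astype(int);H,S,V=hsv[...,0],hsv[...,1],hsv[...,2]
m=(((H<12)|(H>168))&(S>40)&(V>100));k=np.zeros(m.shape,np.uint8);k[262:300,210:248]=m[262:300,210:248]
n,l,st,c=cv2.connectedComponentsWithStats(k)
for i in range(1,n): print("red",c[i].round(1),st[i,4],onz("top",*c[i],.021).round(4))
# bar : brightest
g=im.min(2);k=np.zeros(m.shape,np.uint8);k[270:292,215:240]=g[270:292,215:240]>225
n,l,st,c=cv2.connectedComponentsWithStats(k)
for i in range(1,n):
    if st[i,4]>10:
        ys,xs=np.nonzero(l==i);P=np.array([onz("top",x,y,.066)[:2] for x,y in zip(xs,ys)]);w,v=np.linalg.eigh(np.cov(P.T))
        print("bar",c[i],st[i,4],P.mean(0),np.degrees(np.arctan2(v[1,1],v[0,1])),np.sqrt(12*w))
print("salt top",onz("top",371,212,.09),"mill top",onz("top",397,201,.165),"edge",onz("top",229,302,0))
```

```text
red [247.  267.5] 2 [0.4794 0.1391 0.021 ]
red [243.6 275.8] 5 [0.456  0.1476 0.021 ]
red [212.8 286.4] 5 [0.424  0.2321 0.021 ]
bar [226.36890244 282.53963415] 328 [0.43299612 0.18912521] 80.40489818825073 [0.04944203 0.0629164 ]
salt top [ 0.63275387 -0.19725824  0.09      ] mill top [ 0.6475438 -0.2527398  0.165    ] edge [0.38309781 0.18726763 0.        ]
```

Emit:
{"method": "jog_arm", "body": {
  "deltas": [
    [[0.0,3.5,4.6,0,0.18],[0.0,3.5,4.6,0,0.18],[0.0,3.5,4.6,0,0.18],[0.0,3.5,4.6,0,0.18],[0.0,3.5,4.6,0,0.18],[0.0,3.5,4.6,0,0.18],[0.0,3.5,4.6,0,0.18],[0.0,3.5,4.6,0,0.18]]
  ]
}}

```text
time_s: 1.1
tcp_pos: [0.5347, -0.2556, 0.2454]
eef_rot: [180.0, 0.0, -75.0]
contact_force: [0.3, -1.0, 0.1]
gripper_width: 0.044
gripper_force: 0.0
```

Lid: centre (0.440, 0.190), yaw −69.3°; the pointer spacing checks at 90 mm. A centred grasp would bring the gripper body up against the salt shaker and mill, so I'll offset the grasp about 18 mm away from them and let the far finger drag the cinnamon in.

Emit:
{"method": "jog_arm", "body": {
  "deltas": [
    [[0.8,-0.9,-0.2,-2,0.18],[0.8,-1.0,-0.25,-4,0.18],[0.8,0,0,-5,0.02],[0.8,0,0,-5,0],[0.8,0,0,-3.5,0],[0.8,0,0,-2,0],[0.8,0,0,-0.9,0],[0.8,0,0,0,0]]
  ],
  "force": 10
}}

```text
time_s: 2.1
tcp_pos: [0.5149, -0.2619, 0.0213]
eef_rot: [180.0, 0.0, -53.6]
contact_force: [0.5, 0.3, -0.4]
gripper_width: 0.0791
gripper_force: 0.0
```

Run:
```python
from h import *
a=r.capture("top");b=r.capture("side");s=r.get_state();print(s["tcp_pos"],s["eef_rot"],s["contact_force"],s["gripper_width"])
cv2.imwrite("pics/c1.png",np.hstack([cv2.resize(a[190:290,330:430],(400,400)),cv2.resize(b[220:320,250:350],(400,400))]))
```

```text
[ 0.51551872 -0.2619771   0.02237401] [-1.79957796e+02 -5.03353682e-02 -5.36078364e+01] [-0.3329508   0.09476713  0.47035413] 0.07894403227999418
```

View pics/c1.png

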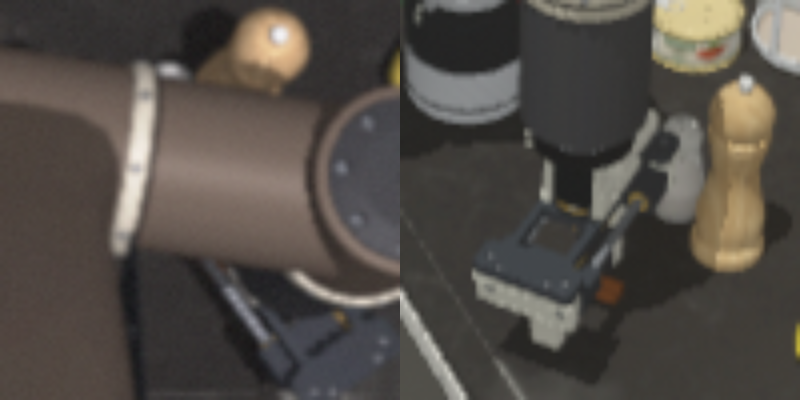

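The gripper straddles the cinnamon (visible at crop (607,290), right panel) and is clear of the mill and salt shaker. Now I'll close, then lift.

Emit:
{"method": "jog_arm", "body": {
  "deltas": [
    [[0.3,0,0,-0.1,0],[-0.2,0,0,0,0],[-0.8,0,0,0,0],[-0.8,0,0,0,0],[-0.8,0,0,0,0],[-0.8,0,0,0,0],[-0.8,0,0,0,0],[-0.8,0,0,0,0]]
  ]
}}

```text
time_s: 3.2
tcp_pos: [0.5149, -0.2619, 0.0205]
eef_rot: [180.0, 0.0, -53.6]
contact_force: [-1.4, 0.4, 0.4]
gripper_width: 0.0205
gripper_force: 10.0
```

Emit:
{"method": "jog_arm", "body": {
  "deltas": [
    [[-0.8,0,0,2,0],[-0.8,0,0,4,0],[-0.8,0,0,5,0],[-0.8,0,0,5,0],[-0.8,0,0,0,0]]
  ]
}}

```text
time_s: 3.82
tcp_pos: [0.5173, -0.2625, 0.1852]
eef_rot: [-179.7, -0.4, -53.6]
contact_force: [0.1, 0.9, 0.4]
gripper_width: 0.0203
gripper_force: 10.0
```

Emit:
{"method": "jog_arm", "body": {
  "deltas": [
    [[-0.8,0.3,3,0,0],[-0.8,0.5,5,0,0],[-0.8,0.5,5,0,0],[-0.8,0.5,5,0,0],[-0.8,0.5,5,0,0],[-0.8,0.6,3.4,0,0],[-0.8,0,1,0,0],[-0.8,0,0,0,0]]
  ]
}}

```text
time_s: 4.82
tcp_pos: [0.5435, 0.0123, 0.1799]
eef_rot: [179.9, 0.0, -53.6]
contact_force: [-0.0, -0.8, 0.4]
gripper_width: 0.0202
gripper_force: 10.0
```

Run:
```python
from h import *
a=r.capture("top");b=r.capture("side");s=r.get_state();print(s["tcp_pos"],s["eef_rot"],s["contact_force"],s["gripper_width"])
u=proj("side",[.548,.0065,.12]).astype(int);print(u,proj("top",[.548,.0065,.12]))
cv2.imwrite("pics/c2.png",np.hstack([cv2.resize(a[190:290,245:345],(400,400)),cv2.resize(b[u[1]-50:u[1]+50,u[0]-50:u[0]+50],(400,400))]))
```

```text
[0.5435303  0.01130538 0.18014595] [ 1.79949510e+02  1.75004254e-02 -5.36499104e+01] [-0.02933946 -0.23517911  0.5934363 ] 0.02056526207497216
[266 214] [295.5112945  239.15423442]
```

View pics/c2.png

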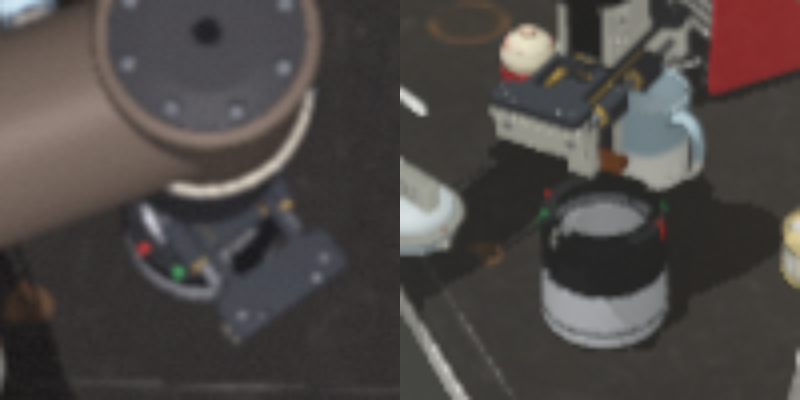

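The cinnamon is held (right crop (612,160)) directly over the bowl mouth. I'll lower it just inside the lip and release.

Emit:
{"method": "jog_arm", "body": {
  "deltas": [
    [[-0.8,0,0,-2.5,0],[-0.8,0,0,-2,0],[-0.8,0,0,-1.3,0],[-0.8,0,0,0,0],[-0.35,0,0,0,0],[-0.35,0,0,0,0],[-0.35,0,0,0,0],[-0.35,0,0,0,0]]
  ]
}}

```text
time_s: 5.92
tcp_pos: [0.5441, 0.0122, 0.1229]
eef_rot: [-180.0, -0.0, -53.6]
contact_force: [-0.6, 0.0, -1.0]
gripper_width: 0.0283
gripper_force: 0.0
```

Emit:
{"method": "jog_arm", "body": {
  "deltas": [
    [[-0.35,0,0,3,0],[-0.35,0,0,5,0],[-0.35,-2,3,2,0],[-0.1,-2.5,5,0,-0.09],[0.1,-2.5,5,0,-0.09],[0.1,-2.5,4,0,-0.09],[0.1,-0.9,0.8,0,0],[0.1,0,0,0,0]]
  ]
}}

```text
time_s: 6.92
tcp_pos: [0.4396, 0.1906, 0.2228]
eef_rot: [-180.0, 0.0, -68.9]
contact_force: [-0.4, -0.2, -0.1]
gripper_width: 0.0482
gripper_force: 0.0
```

Run:
```python
from h import *
a=r.capture("top");b=r.capture("side");s=r.get_state();print(s["tcp_pos"],s["eef_rot"],s["contact_force"],s["gripper_width"])
u=proj("side",[.44,.19,.06]).astype(int);print(u)
hsv=cv2.cvtColor(a,cv2.COLOR_BGR2HSV).astype(int);H,S,V=hsv[...,0],hsv[...,1],hsv[...,2]
m=((S>110)&(V>60)&(H<20))[228:255,282:308];ys,xs=np.nonzero(m);print("cin in bowl",len(xs),xs.mean()+282,ys.mean()+228,onz("top",xs.mean()+282,ys.mean()+228,.068))
cv2.imwrite("pics/c3.png",np.hstack([cv2.resize(a[200:300,215:315],(400,400)),cv2.resize(b[u[1]-50:u[1]+50,u[0]-50:u[0]+50],(400,400))]))
```

```text
[0.44022598 0.18970815 0.2226213 ] [-1.79997274e+02 -4.54692468e-03 -6.90595602e+01] [-1.17981624  0.25502428  0.34109293] 0.048083210132143235
[218 208]
cin in bowl 70 294.7285714285714 241.67142857142858 [0.54904329 0.00795451 0.068     ]
```

View pics/c3.png

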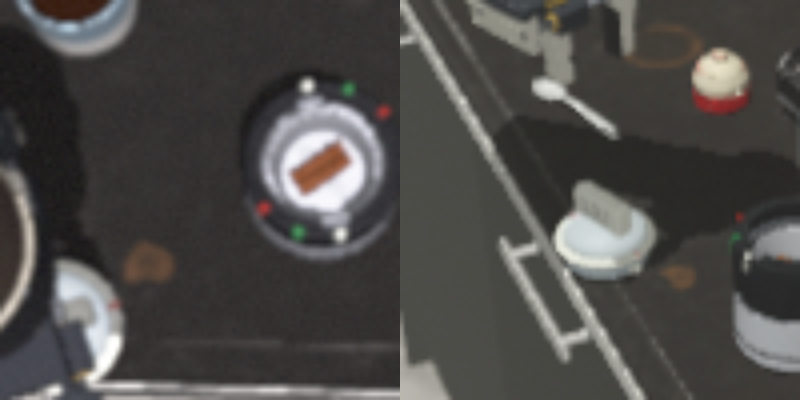

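The cinnamon lies in the bowl, 1–2 mm from the axis. The gripper is above the lid, with the bar at right crop (603,207). I'll go down and grip the bar.

Emit:
{"method": "jog_arm", "body": {
  "deltas": [
    [[0.1,0,0,-4,0],[0.1,0,0,-5,0],[0.1,0,0,-4,0],[0.1,0,0,-2,0],[0.1,0,0,-1,0],[0.1,0,0,0,0]]
  ],
  "force": 30
}}

```text
time_s: 7.78
tcp_pos: [0.4403, 0.1895, 0.0623]
eef_rot: [179.9, -0.0, -69.1]
contact_force: [0.0, -0.1, 0.7]
gripper_width: 0.0485
gripper_force: 0.0
```

Emit:
{"method": "jog_arm", "body": {
  "deltas": [
    [[-0.2,0,0,0,0],[-0.6,0,0,0,0],[-0.8,0,0,0,0],[-0.8,0,0,0,0],[-0.8,0,0,0,0],[-0.8,0,0,0,0],[-0.8,0,0,0,0],[-0.8,0,0,0,0]]
  ]
}}

```text
time_s: 8.78
tcp_pos: [0.4401, 0.1904, 0.063]
eef_rot: [-180.0, 0.0, -69.1]
contact_force: [-1.4, -0.6, 5.9]
gripper_width: 0.0204
gripper_force: 30.0
```

Emit:
{"method": "jog_arm", "body": {
  "deltas": [
    [[-0.8,0,0,1,0],[-0.8,0,0,3,0],[-0.8,0,0,4,0],[-0.8,0,0,4,0.1],[-0.8,0,0,2,0.16],[-0.8,1,-2,0,0.16],[-0.8,1.8,-3,0,0.17],[-0.8,1.8,-3,0,0.17]]
  ]
}}

```text
time_s: 9.78
tcp_pos: [0.4861, 0.1093, 0.2031]
eef_rot: [-180.0, -0.0, -25.2]
contact_force: [0.5, -0.3, -1.5]
gripper_width: 0.0194
gripper_force: 30.0
```

Emit:
{"method": "jog_arm", "body": {
  "deltas": [
    [[-0.8,1.8,-3,0,0.17],[-0.8,1.8,-3,0,0.17],[-0.8,1.8,-3,0,0.17],[-0.8,0.8,-1.35,0,0.17],[-0.8,0,0,0,0],[-0.8,0,0,0,0],[-0.8,0,0,0,0]]
  ]
}}

```text
time_s: 10.65
tcp_pos: [0.5477, 0.0072, 0.2028]
eef_rot: [-180.0, -0.0, 13.4]
contact_force: [0.9, -0.0, -1.4]
gripper_width: 0.0199
gripper_force: 30.0
```

Run:
```python
from h import *
a=r.capture("top");b=r.capture("side");s=r.get_state();print(s["tcp_pos"],s["eef_rot"],s["contact_force"],s["gripper_width"])
u=proj("side",[.548,.0065,.13]).astype(int);print(u)
cv2.imwrite("pics/t4.png",a);cv2.imwrite("pics/s4.png",b)
cv2.imwrite("pics/c4.png",np.hstack([cv2.resize(a[200:280,255:335],(400,400),interpolation=2),cv2.resize(b[u[1]-40:u[1]+40,u[0]-40:u[0]+40],(400,400),interpolation=2)]))
```

```text
[0.54777201 0.00718669 0.20274066] [-1.79996567e+02 -1.29585722e-02  1.34078498e+01] [-0.39935998  0.29977098 -1.27889869] 0.019621957953130466
[266 212]
```

View pics/c4.png

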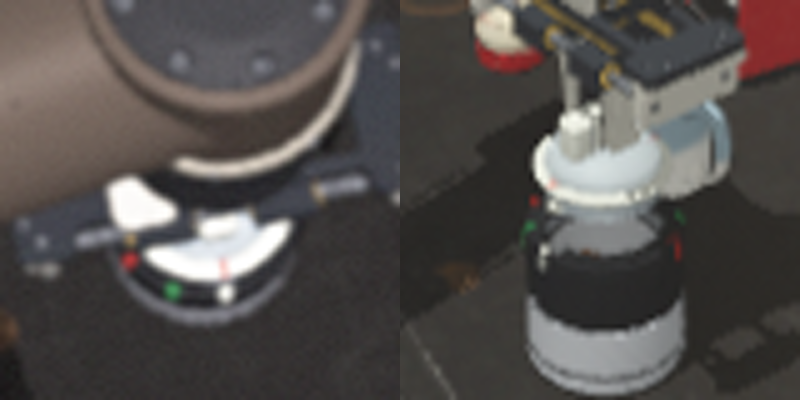

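The lid hangs level over the grinder. Its pointer is at top crop (225,268), in line with the white dot at (226,292). I'll fit the flange edge to check the centring.

Run:
```python
from h import *
from scipy.optimize import least_squares
def fit(n,pts,z,R=None):
    P=np.array([onz(n,u,v,z)[:2] for u,v in pts])
    s=least_squares(lambda q:np.hypot(P[:,0]-q[0],P[:,1]-q[1])-(R or q[2]),[.548,.0065,.046],loss="soft_l1",f_scale=.001);return s.x,np.abs(s.fun).max()
a=cv2.imread("pics/t4.png").astype(float);g=a.min(2)
pts=[]
for u in range(286,312):
    col=g[240:268,u];  # lowest crossing of 130
    k=[i for i in range(len(col)-1) if col[i]>=130>col[i+1]]
    if k and 290>u or k and u<310:
        i=k[0] if abs(u-300)<4 else k[-1];pts.append((u,240+i+(col[i]-130)/(col[i]-col[i+1])))
print(np.round(pts,1).tolist())
zl=.203-.062
for z in(zl+.018,zl+.020): print(fit("top",pts,z,.046))
hsv=cv2.cvtColor(a.astype(np.uint8),cv2.COLOR_BGR2HSV).astype(int);H,S=hsv[...,0],hsv[...,1]
m=(((H<12)|(H>168))&(S>25))[245:258,294:306];ys,xs=np.nonzero(m);print("ptr",len(xs),xs.mean()+294,ys.mean()+245,onz("top",xs.mean()+294,ys.mean()+245,zl+.021))
m=(g>140)[255:262,296:305];ys,xs=np.nonzero(m);print("wdot",xs.mean()+296,ys.mean()+255,onz("top",xs.mean()+296,ys.mean()+255,.113))
```

```text
[[286.0, 253.2], [287.0, 253.7], [288.0, 254.1], [289.0, 254.6], [290.0, 254.9], [291.0, 255.3], [292.0, 255.6], [293.0, 255.8], [294.0, 255.8], [295.0, 255.9], [296.0, 256.1], [297.0, 256.2], [298.0, 256.7], [299.0, 259.9], [300.0, 260.3], [301.0, 255.9], [302.0, 255.0], [303.0, 254.6], [304.0, 254.1], [305.0, 253.6], [306.0, 252.9], [307.0, 252.2], [308.0, 251.4], [309.0, 250.5]]
(array([0.5446831 , 0.00585864, 0.046     ]), np.float64(0.011503596068679733))
(array([0.54444866, 0.00589042, 0.046     ]), np.float64(0.011491927372553348))
ptr 7 299.42857142857144 253.71428571428572 [ 0.50462983 -0.00390056  0.162     ]
wdot 299.1111111111111 256.5 [ 0.50340804 -0.00413889  0.113     ]
```

The pointer says the lid is centred and the edge fit says about 3 mm off in x, so they conflict. I'll lower it and feel for contact.

Emit:
{"method": "jog_arm", "body": {
  "deltas": [
    [[-0.8,0,-0.05,-1,0],[-0.8,0,0,-1,0],[-0.8,0,0,-0.5,0],[-0.8,0,0,-0.3,0],[-0.8,0,0,-0.2,0],[-0.8,0,0,0,0]]
  ]
}}

```text
time_s: 11.5
tcp_pos: [0.5483, 0.0065, 0.1724]
eef_rot: [-180.0, -0.0, 13.4]
contact_force: [1.7, 2.4, -2.0]
gripper_width: 0.0198
gripper_force: 30.0
```

Emit:
{"method": "jog_arm", "body": {
  "deltas": [
    [[-0.8,0,0,-0.15,0],[-0.8,0,0,-0.15,0],[-0.8,0,0,0,0]]
  ]
}}

```text
time_s: 11.88
tcp_pos: [0.5484, 0.0065, 0.1697]
eef_rot: [-180.0, -0.1, 13.4]
contact_force: [2.0, 4.3, 0.4]
gripper_width: 0.0198
gripper_force: 30.0
```

Emit:
{"method": "jog_arm", "body": {
  "deltas": [
    [[-0.8,0,0.05,-0.2,0],[-0.8,0,0,-0.2,0],[-0.8,0,0,-0.2,0],[-0.8,0,0,0,0]]
  ]
}}

```text
time_s: 12.38
tcp_pos: [0.5481, 0.0066, 0.1634]
eef_rot: [180.0, -0.0, 13.4]
contact_force: [5.3, 4.1, -1.5]
gripper_width: 0.0194
gripper_force: 30.0
```

Emit:
{"method": "jog_arm", "body": {
  "deltas": [
    [[-0.8,0,0,-0.15,0],[-0.8,0,0,-0.1,0],[-0.8,0,0,0,0]]
  ]
}}

```text
time_s: 12.75
tcp_pos: [0.5481, 0.0067, 0.161]
eef_rot: [-180.0, -0.0, 13.4]
contact_force: [4.5, 3.4, 0.5]
gripper_width: 0.0196
gripper_force: 30.0
```

Emit:
{"method": "jog_arm", "body": {
  "deltas": [
    [[-0.8,0.04,0.03,-0.1,0],[-0.8,0,0,-0.1,0],[-0.8,0,0,0,0],[-0.8,0,0,0,0]]
  ]
}}

```text
time_s: 13.25
tcp_pos: [0.5478, 0.0066, 0.1599]
eef_rot: [180.0, 0.0, 13.4]
contact_force: [-2.5, 3.1, 11.5]
gripper_width: 0.0198
gripper_force: 30.0
```

Emit:
{"method": "jog_arm", "body": {
  "deltas": [
    [[-0.8,0,0,-0.1,0],[-0.8,0,0,0,0],[-0.8,0,0,0,0]]
  ]
}}

```text
time_s: 13.62
tcp_pos: [0.5478, 0.0066, 0.1599]
eef_rot: [180.0, 0.0, 13.4]
contact_force: [-6.1, 3.6, 18.9]
gripper_width: 0.0194
gripper_force: 30.0
```

Contact at TCP z 0.1599 means lid origin about 0.097, which is home. I'll ease the push and look before twisting.

Emit:
{"method": "jog_arm", "body": {
  "deltas": [
    [[-0.8,-0.02,0,0.1,0],[-0.8,0,0,0,0],[-0.8,0,0,0,0]]
  ]
}}

```text
time_s: 14.0
tcp_pos: [0.5478, 0.0066, 0.1599]
eef_rot: [180.0, 0.0, 13.4]
contact_force: [-2.7, 2.7, 10.5]
gripper_width: 0.0198
gripper_force: 30.0
```

Run:
```python
from h import *
a=r.capture("top");b=r.capture("side");s=r.get_state();print(s["tcp_pos"],s["eef_rot"],s["contact_force"],s["moment"])
u=proj("side",[.548,.0065,.13]).astype(int)
cv2.imwrite("pics/c5.png",np.hstack([cv2.resize(a[200:280,255:335],(400,400),interpolation=2),cv2.resize(b[u[1]-40:u[1]+40,u[0]-40:u[0]+40],(400,400),interpolation=2)]))
```

```text
[0.54779125 0.00658675 0.15994198] [1.79977401e+02 1.74954757e-02 1.34244445e+01] [-3.19343754  1.94873902  9.29991806] [1.09638668 0.64774689 0.01286953]
```

View pics/c5.png

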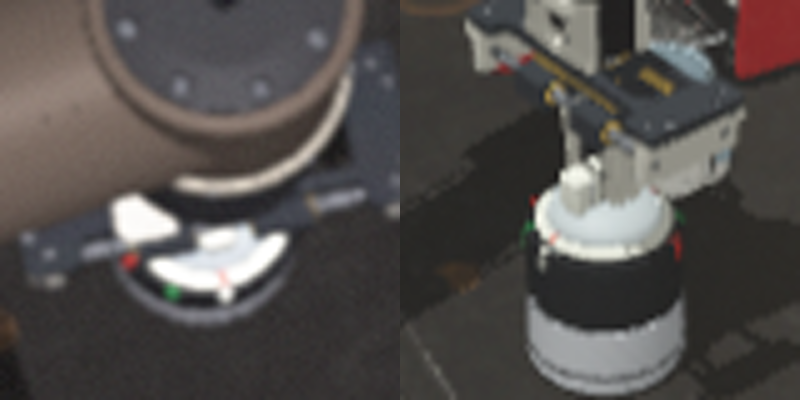

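The flange sits flat on the lip, with the pointer (top crop (223,278)) beside the white dot (225,293). Now I'll twist clockwise in two stages.

Emit:
{"method": "jog_arm", "body": {
  "deltas": [
    [[-0.8,0,0,0,-0.06],[-0.8,0,0,0,-0.06],[-0.8,0,0,0,-0.06],[-0.8,0,0,0,-0.07],[-0.8,0,0,0,0]]
  ],
  "force": 40
}}

```text
time_s: 14.72
tcp_pos: [0.5483, 0.007, 0.1599]
eef_rot: [-180.0, -0.0, -0.9]
contact_force: [-1.0, 3.7, 7.6]
gripper_width: 0.0193
gripper_force: 40.0
```

```bash
python3 -c "
from h import *
s=r.get_state();print(s['eef_rot'],s['contact_force'],s['moment'],s['tcp_pos'])"
```

```text
[-1.79998596e+02 -4.07122497e-02 -9.29729378e-01] [-1.0392471   3.67402534  7.61393289] [1.35456221 0.02913926 0.0388427 ] [0.54828086 0.00702104 0.15993556]
```

Emit:
{"method": "jog_arm", "body": {
  "deltas": [
    [[-0.8,0,0,0,-0.06],[-0.8,0,0,0,-0.06],[-0.8,0,0,0,-0.06],[-0.8,0,0,0,-0.06],[-0.8,0,0,0,-0.06],[-0.8,0,0,0,0],[-0.8,0,0,0,0]]
  ]
}}

```text
time_s: 15.6
tcp_pos: [0.5486, 0.0071, 0.1599]
eef_rot: [-180.0, -0.1, -18.1]
contact_force: [0.4, 5.2, 7.1]
gripper_width: 0.0198
gripper_force: 40.0
```

Run:
```python
from h import *
a=r.capture("top");b=r.capture("side");s=r.get_state();print(s["tcp_pos"],s["eef_rot"],s["contact_force"],s["moment"])
u=proj("side",[.548,.0065,.13]).astype(int)
cv2.imwrite("pics/c6.png",np.hstack([cv2.resize(a[200:280,255:335],(400,400),interpolation=2),cv2.resize(b[u[1]-40:u[1]+40,u[0]-40:u[0]+40],(400,400),interpolation=2)]))
```

```text
[0.54857525 0.0070768  0.15992352] [-1.79974956e+02 -6.29933496e-02 -1.80590860e+01] [0.11062485 4.7870917  7.4500986 ] [ 1.5221879  -0.42703067  0.1150604 ]
```

View pics/c6.png

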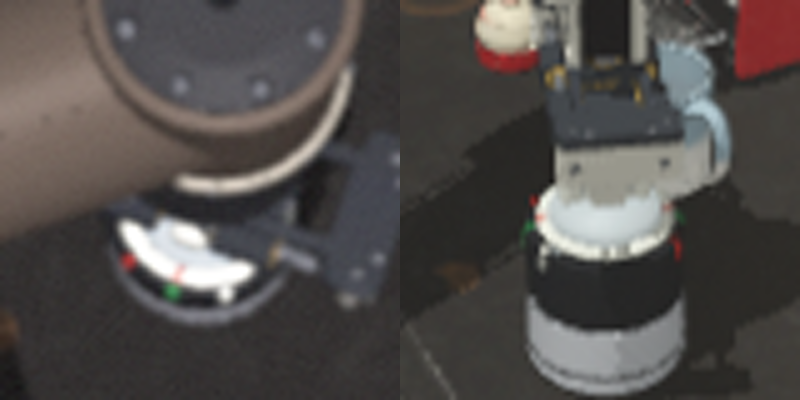

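The red pointer (top crop (178,275)) lines up radially with the green dot (173,291). The 0.115 Nm moment matches the spring at the green mark, so I'm handing in.

```bash
python3 -c "
from plant import r
print(r.close_job())"
```

```text
the job is handed in; nothing more can be done
None
```

The cinnamon is in the bowl and the lid sits fully home, held in the gripper at the green pulse mark against the spring; I handed the job in at about 16 s, and no verdict came back.

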